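Lock the disc nut with a second nut

ROBOT

A 6-joint arm with a two-finger parallel gripper is mounted at the origin on a cart in front of the work surface, level with it; the furniture and walls round the work are solid. World frame = base frame: x ahead of the robot, y to its left, z up, the work surface at z = 0. Lengths are in m, angles in degrees, forces in N, time in s.
With the tool pointing down it reaches from about 0.325 to 0.85 m from the base axis. Payload 15.5 kg.
Tool frame: the origin (TCP) lies midway between the tips of the shut fingers; the grasp point (between the pads) lies 19 mm behind it; z points along the fingers, y is the line along which they close (so a half turn about z gives the same grasp; the last joint's range is limited). The gripper opens to 91 mm and grips with 3 to 60 N. Pads are 32 mm wide; open, the fingers measure 118 mm over their backs; the gripper's body (76 mm by 178 mm) begins 60 mm behind the grasp point.
Start: joints at [-5.472, 28.281, 77.091, -0, 74.628, -5.472], TCP at [0.625, 0, 0.214] pointing down, gripper open.
Joint ranges: [-166.48, 166.48], [-47.26, 123.95], [12.59, 153.08], [-70.14, 250.14], [6.76, 159.57], [-176.63, 176.63]. Speed limits (degrees/s): [108.29, 108.29, 147.25, 172.46, 172.46, 172.46].

INTERFACE

Orientations are given as a 3x3 rotation matrix whose columns are the frame's x, y, z axes.
In Python, from bench import ctrl gives the robot as it stands. The module is installed in compiled form; this text tells all that it offers. Calls block until the motion is done:
- ctrl.goto(position, orientation): joint-space move of the TCP to a pose.
- ctrl.move_l(position, vel=0.15, ori=None, contact_N=None): straight line of the TCP; ori=None keeps the orientation; vel is the mean speed in m/s. With contact_N (N) it stops when the force on the tool has changed by that much, and returns True; else False.
- ctrl.movej(angles): joint-space move.
- ctrl.command_gripper(opening): opening from 0.0 (shut) to 1.0 (fully open); the grip force is fixed at half the most; returns when the fingers have stopped.
- ctrl.sleep(seconds).
- ctrl.ik(position, orientation): joint angles nearest the present ones, or None.
- ctrl.read_camera(name): name is "scene" or "side" or "wrist"; returns the picture (420x560x3 uint8, blue, green, red); there is no depth.
- ctrl.camera_params(name): a dict with "fx", "fy", "cx", "cy" (pixels), "pose" (4x4, takes a point from camera to world coordinates); the wrist camera has in their place "T_tool_cam" (4x4, takes a point from camera to tool coordinates, whose origin is the TCP and whose axes are the flange's). Camera axes: x right, y up, looking along -z (the intrinsics and any distortion apply to the point x, -y, -z); pixel columns grow to the right and rows downward; lengths in m; the calibration is good to about 2 mm. A picture is of the moment at which its call begins: read the wrist's pose just before it. camera_params takes no time and is no camera call.
A pose or a line that the arm cannot do raises ctrl.MotionError and nothing moves.
- ctrl.sign_off(): hands the job in; it is judged then, once.
Readings, each from a call of its own:
- ctrl.current_t(): time.
- ctrl.current_q(): joint angles.
- ctrl.current_dq(): joint speeds.
- ctrl.current_effort(): joint torques, N m.
- ctrl.current_tool_pos(): TCP position.
- ctrl.current_eef_rot(): TCP orientation.
- ctrl.current_contact_force(): force on the tool from outside, world axes, zero at the start.
- ctrl.current_wrist_torque(): the same for the moment, N m.
- ctrl.current_grip_width(): opening from 0.0 (shut) to 1.0 (fully open).
- ctrl.current_grasp_force(): force on a finger pad.
Only numpy, scipy, OpenCV 4.12 (cv2) and the standard library are available. Lean on these libraries where they do the work, as an engineer would, in place of code of your own. Each camera call takes 0.05 s, during which the arm holds its last target. There are 200 camera calls.

TASK

On the small stand the polishing disc is held by a first hexagon nut, and a second nut sits loose higher on the same stud. Run the second nut down (clockwise from above) and tighten it against the first until the spring washer between them is squeezed flat, but do not force it so hard that the first nut turns. Let go, and leave the other things on the table where they are.

Things in the scene. Friction and masses are not known exactly. Their poses are not given: they have to be found in the camera images.
- stand: Fixed upright stand: round grey foot 116 mm across, origin at the centre of its underside on the table, z up along the stud. Heights above the table: 100 mm polishing disc (top 61 mm), 48 mm clamp flange (top 68), first nut (68 to 86), washer (to 88 when flat), second nut above it, stud end (22 mm thick, top at 128).
- second_nut: The upper, loose steel hexagon nut: 36 mm across flats, 41.6 mm across corners, 16 mm high. Origin at the centre of its underside, z up; x axis square to a flat (a flat every 60 degrees). Right-hand thread, 2 mm per turn: clockwise from above (yaw decreasing) it sinks 0.32 mm per rad. Starts 2.2 to 4 rad of turning above the washer. It stays where it is let go.
- first_nut: The lower steel hexagon nut, same width, 18 mm high, washer on top. Origin at the centre of its underside, z up, x axis square to a flat. Already set: it must not be gripped or turned. It turns along if the second nut is tightened with more than about 1.0 N m.
- first_nut_edge (a point): Middle of one flat of the first nut, 18 mm from the axis: shows whether the first nut has turned.
- second_nut_under (a point): Centre of the second nut's underside. Torque to turn this nut: about 0.06 N m running free; 0.4 to 0.45 N m turning (0.2 to 0.4 felt in a pause) from where it meets the spring washer, for about 0.6 rad (0.19 mm) while the washer is squeezed; then the washer is flat and the torque climbs steeply.
- washer_flat (a point): Where the second nut's underside comes to lie when the washer is completely flat: on the stud axis, 20 mm above the first nut's underside, z up. The uncompressed spring washer reaches 0.19 mm higher.
- felt_wheel: Bystander: cream felt polishing bob, 60 mm across, 25 mm high, loose on the table near the stand. Origin at the centre of its underside.
- pin_spanner: Bystander: dark flat two-pin spanner, 165 mm long, 11 mm high, loose on the table. Origin at the centre of its underside.
- wedge_1: Bystander: wooden wedge, 75 x 30 x 22 mm, loose on the table. Origin at the centre of its underside.
There are look-alikes about, which are no part of the job. Of the things that look like the stand, the larger one is meant.

How it is judged (in metres and radians):
On the way:
1. the second nut is run down to the spring washer on the first nut (z of second_nut_under in the frame of washer_flat below 0.0003 m), for 0.05 s.
At the end, for the whole second after the job is handed in: The second nut stands tight on the first: with the nut let go, its underside is no more than 0.05 mm above where it lies with the washer completely flat; the first nut has turned less than 2 mm at its flats; everything is at rest (z of second_nut_under in the frame of washer_flat below 5e-05 m and distance of first_nut_edge from where it was at the start of the episode below 0.002 m and contact force between the fingers and stand below 0.1 N and angular speed of second_nut below 0.1 rad/s); the robot touches nothing.
It fails at once if the first nut is turned by more than 2 mm at its flats (overtightened, or gripped together with the second) (distance of first_nut_edge from where it was at the start of the episode above 0.002 m).
It fails at once if the felt wheel, the pin spanner or the wedge is shifted by more than 30 mm (distance of any of felt_wheel, pin_spanner, wedge_1 from where it was at the start of the episode above 0.03 m).
It also fails if it takes over 66 s, if anything falls off the work surface, if the arm or the gripper's body presses on something with over 40 N, if the wrist force passes 120 N, or if a joint passes its speed limit or range.

## Working session

There is one attempt and no reset: what is moved stays moved. The work goes in short steps, each a Python script; the robot and the scene stay as the last script left them, time stands still between calls to the robot, and variables do not carry over. Pictures are saved under pics/ and viewed, at most 10 in all, crops included, and the job is handed in when it is done.

```bash
mkdir -p pics
python3 - <<'E'
from bench import ctrl
import cv2,numpy as np
np.set_printoptions(precision=4,suppress=True)
a=ctrl.read_camera("scene");b=ctrl.read_camera("side");c=ctrl.read_camera("wrist")
for n,i in zip("abc",(a,b,c)): cv2.imwrite(f"pics/{n}.png",i)
cv2.imwrite("pics/ab.png",cv2.resize(np.vstack([a,b]),(560,600) ) if 0 else a)
for n in("scene","side","wrist"):print(n,ctrl.camera_params(n))
print(ctrl.current_eef_rot(),ctrl.current_t())
E
```

```text
scene {'fx': 387.17528064970855, 'fy': 387.17528064970855, 'cx': 286.2788171783818, 'cy': 210.0445665853786, 'pose': array([[-0.8646,  0.3144, -0.3918,  0.2175],
       [-0.5023, -0.5277,  0.685 ,  0.6553],
       [ 0.0086,  0.7891,  0.6142,  0.6148],
       [ 0.    ,  0.    ,  0.    ,  1.    ]])}
side {'fx': 430.26050609544603, 'fy': 430.26050609544603, 'cx': 277.99144440776485, 'cy': 216.0676717884233, 'pose': array([[-0.9813,  0.0936, -0.1683,  0.4151],
       [-0.1926, -0.4575,  0.8681,  0.8196],
       [ 0.0043,  0.8842,  0.467 ,  0.4778],
       [ 0.    ,  0.    ,  0.    ,  1.    ]])}
wrist {'fx': 332.659524225972, 'fy': 332.659524225972, 'cx': 280.8992707163366, 'cy': 211.21925853375492, 'T_tool_cam': array([[ 0.0003,  0.966 ,  0.2584,  0.0722],
       [ 1.    , -0.0002, -0.0005, -0.0021],
       [-0.0005,  0.2584, -0.966 , -0.171 ],
       [ 0.    ,  0.    ,  0.    ,  1.    ]])}
[[ 0.      1.     -0.0009]
 [ 1.     -0.      0.    ]
 [ 0.     -0.0009 -1.    ]] 0.15
```

View pics/a.png

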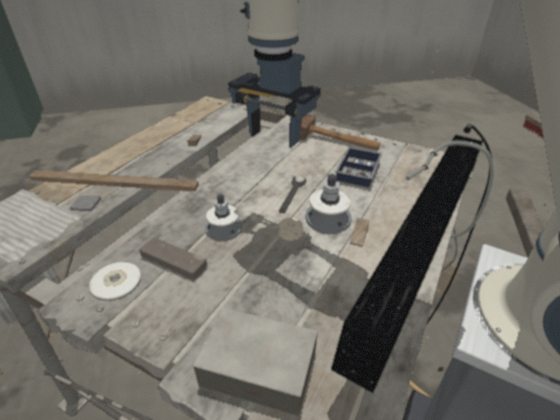

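View pics/b.png

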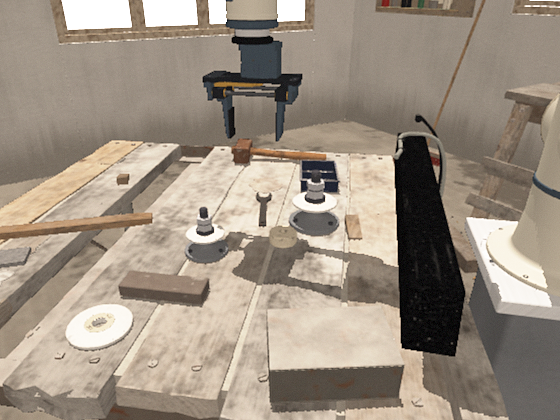

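View pics/c.png

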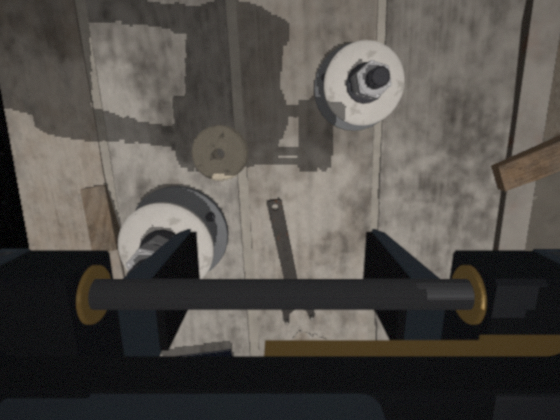

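The scene picture shows two stands: disc at (330,201) in scene / (315,202) in side, and disc at (222,215) in scene / (207,235) in side. The first looks larger. I'll check this by measuring both discs and viewing an enlarged crop.

```bash
cat > h.py <<'E'
import cv2,numpy as np
from bench import ctrl
np.set_printoptions(precision=4,suppress=True)
def ray(name,u,v,pose=None):
    p=ctrl.camera_params(name)
    T=p["pose"] if "pose" in p else pose@p["T_tool_cam"]
    d=T[:3,:3]@np.array([(u-p["cx"])/p["fx"],-(v-p["cy"])/p["fy"],-1])
    return T[:3,3],d
def onplane(name,u,v,z,pose=None):
    o,d=ray(name,u,v,pose); return o+d*(z-o[2])/d[2]
def tri(rs):
    A=0;b=0
    for o,d in rs:
        d=d/np.linalg.norm(d);P=np.eye(3)-np.outer(d,d);A=A+P;b=b+P@o
    return np.linalg.solve(A,b)
def tpose():
    T=np.eye(4);T[:3,:3]=ctrl.current_eef_rot();T[:3,3]=ctrl.current_tool_pos();return T
def wrist():
    T=tpose();return T,ctrl.read_camera("wrist")
def R(yaw):  # tool y (closing line) at yaw deg+... tool down
    c,s=np.cos(yaw),np.sin(yaw)
    y=np.array([c,s,0]);z=np.array([0,0,-1.]);return np.column_stack([np.cross(y,z),y,z])
E
python3 - <<'E'
from h import *
a=cv2.imread("pics/a.png");b=cv2.imread("pics/b.png")
for nm,im,rois in(("scene",a,[(300,180,60,45),(198,198,50,35)]),("side",b,[(280,182,70,36),(180,218,60,32)])):
  for x,y,w,h in rois:
    c=im[y:y+h,x:x+w];hs=cv2.cvtColor(c,cv2.COLOR_BGR2HSV)
    m=((hs[...,2]>205)).astype(np.uint8)*255
    cs,_=cv2.findContours(m,cv2.RETR_EXTERNAL,cv2.CHAIN_APPROX_NONE)
    k=cv2.convexHull(max(cs,key=cv2.contourArea))+np.array([x,y])
    P=np.array([onplane(nm,u,v,.061) for u,v in k[:,0]])
    (cx,cy),r=cv2.minEnclosingCircle(P[:,:2].astype(np.float32)); print(nm,(x,y),cx,cy,r)
print("studtop",tri([ray("scene",333,177),ray("side",316,172)]),tri([ray("scene",222,197),ray("side",204,209)]))
ab=np.hstack([cv2.resize(b[160:240,275:355],(400,400),interpolation=2),cv2.resize(b[190:270,167:247],(400,400),interpolation=2)])
cv2.imwrite("pics/d.png",ab)
E
```

```text
scene (300, 180) 0.5011803507804871 -0.04995323345065117 0.047320406883955
scene (198, 198) 0.6901680827140808 0.1267203688621521 0.03470105305314064
side (280, 182) 0.4950968623161316 -0.05845615267753601 0.12509314715862274
side (180, 218) 0.6876071095466614 0.11363261938095093 0.06356260925531387
studtop [ 0.5006 -0.056   0.1241] [0.7011 0.1071 0.0939]
```

View pics/d.png

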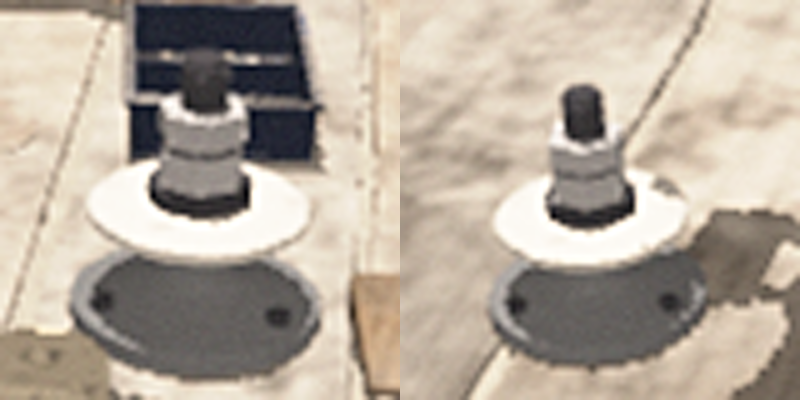

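The left crop (stand at scene (330,205), side (315,200)) is the larger one: stud top triangulates to z≈0.124 and disc radius ≈48 mm. The other, at scene (222,215), is only ≈0.094 high. The meant stand is therefore at about (0.50, -0.055). Next is a close wrist look from above.

Run:
```python
from h import *
print("rail",onplane("scene",375,382,0),tri([ray("scene",338,368),ray("side",402,348)]),tri([ray("scene",345,325),ray("side",403,308)]),tri([ray("scene",470,137),ray("side",425,138)]))
ctrl.goto([.5,-.128,.21],R(0))
ctrl.sleep(.3)
T,im=wrist();print(T,ctrl.current_q(),ctrl.current_t());np.save("T1.npy",T);cv2.imwrite("pics/w1.png",im)
cv2.imwrite("pics/w1c.png",cv2.resize(im[20:240,160:400],(720,600) if 0 else (640,587),interpolation=2))
```

```text
rail [0.252  0.2941 0.    ] [ 0.3182  0.2907 -0.02  ] [0.3265 0.2454 0.0303] [ 0.2489 -0.383   0.1314]
[[-0.001   1.     -0.0001  0.5005]
 [ 1.      0.001   0.     -0.1275]
 [ 0.     -0.0001 -1.      0.2098]
 [ 0.      0.      0.      1.    ]] [-20.9324  19.8338  92.563    0.0006  67.6105 -20.9837] 1.25
```

View pics/w1c.png

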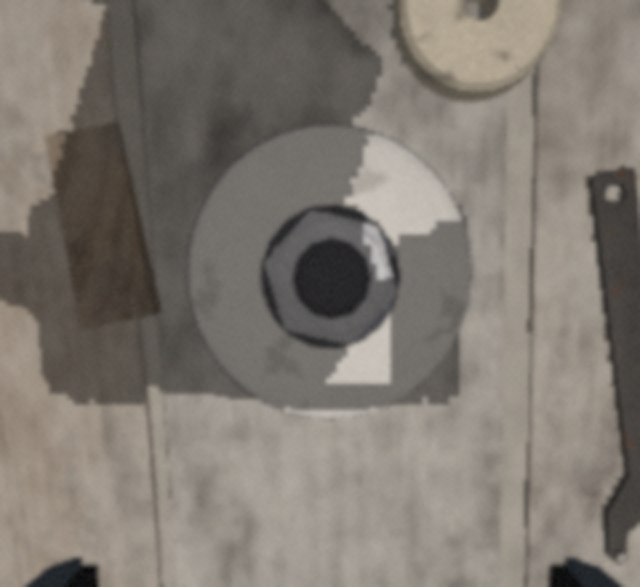

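The crop shows the nut hexagon centred at about (331,277) (full image (284,124)), with the stud end black in it and a dark flange ring around it. The felt wheel is at (480,20) and the spanner is at right. The wedge at (105,225) is low. Now I'll measure the centre and hexagon phase.

Run:
```python
from h import *
im=cv2.imread("pics/w1.png");T=np.load("T1.npy")
g=cv2.cvtColor(im,cv2.COLOR_BGR2GRAY).astype(np.float32)
def sub(m):
    cs,_=cv2.findContours(m,cv2.RETR_EXTERNAL,cv2.CHAIN_APPROX_NONE);return cs
# stud top
m=((g<38)).astype(np.uint8)*255
n,l,s,c=cv2.connectedComponentsWithStats(m)
k=min(range(1,n),key=lambda i:np.hypot(*(c[i]-[284,124])));print("stud",s[k],c[k])
S=onplane("wrist",*c[k],.128,T);print("stud xy",S, "r px",np.sqrt(s[k][4]/np.pi))
# hexagon edge: radial profile outward from nut centre, bright->dark edge (flange)
p=ctrl.camera_params("wrist");M=np.linalg.inv(T@p["T_tool_cam"])
def proj(X):
    q=M[:3,:3]@X+M[:3,3];return p["cx"]+p["fx"]*q[0]/-q[2],p["cy"]-p["fy"]*q[1]/-q[2]
rr=np.arange(.0155,.0225,.0001);pts=[]
for t in np.radians(np.arange(0,360,3)):
    uv=np.array([proj(np.array([S[0]+r*np.cos(t),S[1]+r*np.sin(t),.1052])) for r in rr],np.float32)
    v=cv2.remap(g,uv[None,:,0],uv[None,:,1],cv2.INTER_LINEAR)[0]
    d=np.gradient(cv2.GaussianBlur(v[:,None],(1,9),0)[:,0]);i=d.argmin();pts.append((t,rr[i],d[i],v[0]))
P=np.array(pts);ok=(P[:,2]<-.5)
P=P[ok];print(len(P))
from scipy.optimize import least_squares
def res(x):
    X=P[:,1]*np.cos(P[:,0])-x[0];Y=P[:,1]*np.sin(P[:,0])-x[1]
    th=np.arctan2(Y,X);r=np.hypot(X,Y);e=(th-x[2]+np.pi/6)%(np.pi/3)-np.pi/6
    return r*np.cos(e)-x[3]
best=min((least_squares(res,[0,0,a,.018],loss="soft_l1",f_scale=.0003) for a in np.radians(range(0,60,10))),key=lambda o:o.cost)
print(best.cost,best.x,"phase deg",np.degrees(best.x[2])%60,"rms",np.median(abs(res(best.x))))
print("nut xy",S[:2]+best.x[:2])
# disc centre via scene-like check
```

```text
stud [286 126   1   1   1] [286. 126.]
stud xy [ 0.5022 -0.058   0.128 ] r px 0.5641895835477563
113
1.0736694130984264e-05 [-0.0015  0.0014  1.3426  0.0179] phase deg 16.92553721405467 rms 0.00021254096086222724
nut xy [ 0.5007 -0.0566]
```

Run:
```python
from h import *
c=np.array([.5007,-.0566]);y=np.radians(136.9)
q=ctrl.ik([*c,.16],R(y));print(q)
if q is not None and q[5]<-100: ctrl.movej(q)
else: 
    q=list(ctrl.current_q());q[5]=-143.;ctrl.movej(q);ctrl.goto([*c,.16],R(y))
print(ctrl.current_q(),ctrl.current_tool_pos())
ctrl.command_gripper(.6)
f0=np.array(ctrl.current_contact_force())
print("down contact",ctrl.move_l([*c,.0905],vel=.08,contact_N=8))
print(ctrl.current_tool_pos(),f0,ctrl.current_contact_force(),ctrl.current_wrist_torque())
ctrl.command_gripper(.33)
print(ctrl.current_grip_width()*91,ctrl.current_grasp_force(),ctrl.current_contact_force(),ctrl.current_wrist_torque(),ctrl.current_tool_pos(),ctrl.current_t())
```

```text
[ -13.2423   22.4354   97.8292   -0.       59.7354 -150.1423]
[ -13.2497   22.4318   97.8226    0.0008   59.7376 -150.0987] [ 0.5008 -0.0567  0.1601]
down contact False
[ 0.501  -0.0567  0.0909] [ 0.1987 -0.208  -0.3452] [-0.1163 -0.235  -0.3093] [0.1377 0.0265 0.0484]
35.49797808628488 29.98985034537327 [ 1.9003 -4.2126  2.852 ] [-0.6177 -0.3175  0.0143] [ 0.5014 -0.057   0.0908] 5.4333
```

```bash
cat > turn.py <<'E'
from h import *
import json
def load(): return json.load(open("st.json"))
def turn(step,maxdeg,stop,vel=None,pr=1):
    s=load();c=np.array(s["c"]);done=0
    while done<maxdeg:
        s["yaw"]-=step;s["z"]-=.00032*np.radians(step);done+=step
        y=np.radians(s["yaw"]);ctrl.goto([*c,s["z"]],R(y))
        f=np.array(ctrl.current_contact_force());m=np.array(ctrl.current_wrist_torque())
        d=np.array([np.cos(y),np.sin(y)]);fy=f[:2]@d
        c+=np.clip(6e-5*fy,-3e-4,3e-4)*d
        if pr: 
            r=ctrl.current_eef_rot();ay=np.degrees(np.arctan2(r[1][1],r[0][1]))
            print("%.1f act %.1f t %.2f Mz %.3f f %s fy %.1f c %s q6 %.0f"%(s["yaw"],ay,ctrl.current_t(),m[2],f.round(1),fy,c.round(5),ctrl.current_q()[5]))
        if m[2]>stop: break
    s["c"]=list(c);json.dump(s,open("st.json","w"));return m[2]
E
python3 - <<'E'
import json
json.dump(dict(c=[.5010,-.0569],yaw=136.9,z=.0905),open("st.json","w"))
from turn import *
print(turn(8,96,.2))
print(ctrl.current_grip_width()*91,ctrl.current_grasp_force())
E
```

```text
128.9 act 129.1 t 5.70 Mz -0.037 f [ 2.4 -1.2  4.6] fy -2.5 c [ 0.5011 -0.057 ] q6 -142
120.9 act 121.2 t 5.97 Mz -0.074 f [0.2 0.8 5.1] fy 0.5 c [ 0.5011 -0.057 ] q6 -135
112.9 act 113.2 t 6.23 Mz -0.087 f [0.4 3.1 5.6] fy 2.7 c [ 0.501  -0.0568] q6 -126
104.9 act 105.2 t 6.50 Mz -0.102 f [1.1 3.4 5.5] fy 3.0 c [ 0.501  -0.0567] q6 -118
96.9 act 97.2 t 6.77 Mz -0.041 f [1.4 4.  5.4] fy 3.8 c [ 0.5009 -0.0564] q6 -110
88.9 act 89.2 t 7.03 Mz -0.049 f [0.8 4.4 6.4] fy 4.4 c [ 0.5009 -0.0562] q6 -102
80.9 act 81.2 t 7.30 Mz -0.038 f [1.1 3.2 5.3] fy 3.3 c [ 0.501 -0.056] q6 -94
72.9 act 73.2 t 7.57 Mz -0.039 f [2.1 3.3 5.6] fy 3.8 c [ 0.501  -0.0558] q6 -86
64.9 act 65.2 t 7.83 Mz -0.061 f [1.  4.  5.4] fy 4.1 c [ 0.5011 -0.0555] q6 -78
56.9 act 57.2 t 8.10 Mz -0.057 f [0.9 4.6 5.4] fy 4.4 c [ 0.5013 -0.0553] q6 -70
48.9 act 49.2 t 8.37 Mz -0.054 f [1.3 3.4 5.7] fy 3.4 c [ 0.5014 -0.0552] q6 -62
40.9 act 41.2 t 8.63 Mz -0.101 f [1.4 3.  4.9] fy 3.0 c [ 0.5016 -0.0551] q6 -54
-0.1009180039053665
35.54970060754456 29.990144121693447
```

```bash
sed -i 's/m\[2\]>stop/abs(m[2])>stop/; s/6e-5\*fy/s.get("k",0)*fy/; s/c %s q6/tp %s q6/; s/c.round(5),/np.round(ctrl.current_tool_pos(),5),/' turn.py
python3 - <<'E'
from turn import *
s=load();print(ctrl.current_tool_pos(),s,ctrl.current_contact_force(),ctrl.current_wrist_torque())
s["c"]=[.5011,-.0563];json.dump(s,open("st.json","w"))
print(turn(8,40,.2))
T,im=wrist();cv2.imwrite("pics/w2.png",im)
b=ctrl.read_camera("side");a=ctrl.read_camera("scene")
cv2.imwrite("pics/e.png",np.hstack([cv2.resize(b[120:220,265:365],(400,400),interpolation=2),cv2.resize(a[140:240,280:380],(400,400),interpolation=2)]))
E
```

```text
[ 0.5016 -0.0549  0.0901] {'c': [0.5015603793337978, -0.05504659658736312], 'yaw': 40.900000000000006, 'z': 0.08996383485378731} [1.3672 2.9552 4.9075] [ 0.7046 -0.3821 -0.1009]
32.9 act 33.2 t 8.90 Mz -0.051 f [ 3.8 14.2  4.8] fy 10.9 tp [ 0.5017 -0.0552  0.0901] q6 -46
24.9 act 25.2 t 9.17 Mz -0.031 f [ 6.7 14.6  4.2] fy 12.2 tp [ 0.5019 -0.0551  0.0901] q6 -38
16.9 act 17.2 t 9.43 Mz -0.082 f [ 7.6 14.7  3.6] fy 11.5 tp [ 0.5021 -0.0551  0.0901] q6 -30
8.9 act 9.2 t 9.70 Mz -0.052 f [ 7.2 15.2  4. ] fy 9.5 tp [ 0.5023 -0.0551  0.09  ] q6 -22
0.9 act 1.2 t 9.97 Mz -0.029 f [ 9.1 16.3  2.3] fy 9.3 tp [ 0.5024 -0.0551  0.09  ] q6 -14
-0.02944689949639285
```

View pics/e.png

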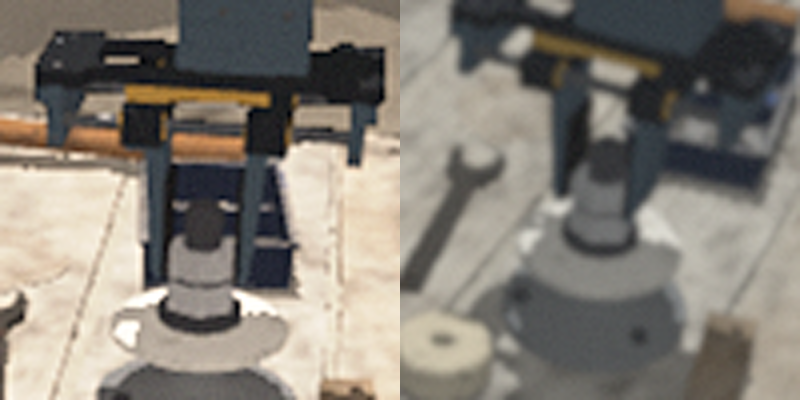

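The fingers hold only the upper nut; the nut seam (side crop row ~285) is level with the fingertips. The lateral forces put the true axis near (0.502, -0.0546), so I'll recentre and continue.

Run:
```python
from turn import *
s=load();s["c"]=[.5021,-.0546];s["k"]=3e-5;json.dump(s,open("st.json","w"))
print(turn(5,100,.16))
```

```text
-4.1 act -3.8 t 10.37 Mz -0.084 f [6.1 3.2 4.3] fy 5.9 tp [ 0.5027 -0.0546  0.0899] q6 -9
-9.1 act -8.8 t 10.62 Mz -0.110 f [5.6 3.4 3.6] fy 5.0 tp [ 0.5029 -0.0546  0.0899] q6 -4
-14.1 act -13.8 t 10.87 Mz -0.064 f [4.9 2.9 4.4] fy 4.0 tp [ 0.503  -0.0546  0.0898] q6 1
-19.1 act -18.8 t 11.12 Mz 0.234 f [5.2 2.7 4.5] fy 4.0 tp [ 0.5031 -0.0547  0.0898] q6 6
0.2335340573834218
```

Run:
```python
from turn import *
print(turn(3,27,.42))
print(turn(1,15,.42))
```

```text
-22.1 act -21.8 t 11.37 Mz 0.370 f [4.5 2.9 4.8] fy 3.1 tp [ 0.5032 -0.0547  0.0898] q6 9
-25.1 act -24.8 t 11.62 Mz 0.348 f [4.3 3.  2.7] fy 2.6 tp [ 0.5033 -0.0548  0.0898] q6 12
-28.1 act -27.8 t 11.87 Mz 0.351 f [4.2 3.1 3.9] fy 2.3 tp [ 0.5033 -0.0548  0.0897] q6 15
-31.1 act -30.8 t 12.12 Mz 0.320 f [5.  2.6 5.1] fy 2.9 tp [ 0.5034 -0.0549  0.0897] q6 18
-34.1 act -33.8 t 12.37 Mz 0.342 f [5.5 3.3 4.3] fy 2.7 tp [ 0.5035 -0.0549  0.0897] q6 21
-37.1 act -36.8 t 12.62 Mz 0.317 f [4.7 2.9 3.8] fy 2.0 tp [ 0.5036 -0.0549  0.0897] q6 24
-40.1 act -39.8 t 12.87 Mz 0.362 f [4.9 2.2 4.7] fy 2.4 tp [ 0.5036 -0.055   0.0897] q6 27
-43.1 act -42.8 t 13.12 Mz 0.298 f [4.9 2.9 4.2] fy 1.6 tp [ 0.5037 -0.0551  0.0897] q6 30
-46.1 act -45.8 t 13.37 Mz 0.349 f [5.1 2.5 3.2] fy 1.8 tp [ 0.5038 -0.0551  0.0897] q6 33
0.3489167709714731
-47.1 act -46.8 t 13.62 Mz 0.335 f [5.2 1.6 4.3] fy 2.3 tp [ 0.5038 -0.0551  0.0897] q6 34
-48.1 act -47.8 t 13.87 Mz 0.383 f [4.1 2.7 4.2] fy 0.8 tp [ 0.5038 -0.0552  0.0896] q6 35
-49.1 act -48.8 t 14.12 Mz 0.454 f [4.6 2.1 4. ] fy 1.4 tp [ 0.5038 -0.0552  0.0896] q6 36
0.45424885225445594
```

Run:
```python
from turn import *
print(turn(.6,6,.58))
```

```text
-49.7 act -49.4 t 14.37 Mz 0.414 f [4.4 2.6 3.9] fy 0.9 tp [ 0.5038 -0.0552  0.0896] q6 36
-50.3 act -50.0 t 14.62 Mz 0.436 f [4.5 2.6 3.5] fy 0.9 tp [ 0.5038 -0.0552  0.0896] q6 37
-50.9 act -50.6 t 14.87 Mz 0.424 f [4.8 2.8 5. ] fy 0.9 tp [ 0.5038 -0.0552  0.0896] q6 38
-51.5 act -51.2 t 15.12 Mz 0.397 f [5.3 3.8 5.1] fy 0.3 tp [ 0.5039 -0.0552  0.0896] q6 38
-52.1 act -51.8 t 15.37 Mz 0.438 f [4.6 2.8 4. ] fy 0.6 tp [ 0.5038 -0.0553  0.0896] q6 39
-52.7 act -52.4 t 15.62 Mz 0.428 f [5.3 2.3 4.1] fy 1.4 tp [ 0.5039 -0.0553  0.0896] q6 39
-53.3 act -53.0 t 15.87 Mz 0.505 f [5.1 3.  4.7] fy 0.7 tp [ 0.5039 -0.0553  0.0896] q6 40
-53.9 act -53.6 t 16.12 Mz 0.573 f [4.2 2.7 4.5] fy 0.3 tp [ 0.5039 -0.0553  0.0896] q6 41
-54.5 act -54.1 t 16.37 Mz 0.711 f [5.2 2.6 4.4] fy 0.9 tp [ 0.5039 -0.0553  0.0896] q6 41
0.7114304964659761
```

The torque left the ~0.34 plateau and climbed steeply to 0.71, so the washer is flat. Next: release, back off, and check.

Run:
```python
from turn import *
ctrl.command_gripper(.6);p=np.array(ctrl.current_tool_pos())
print(ctrl.current_contact_force(),ctrl.current_wrist_torque())
ctrl.move_l([p[0],p[1],.2],vel=.08)
ctrl.goto([.5035,-.128,.21],R(0));ctrl.sleep(.4)
print(ctrl.current_contact_force(),ctrl.current_wrist_torque(),ctrl.current_q(),ctrl.current_t())
T,im=wrist();a=ctrl.read_camera("side")
cv2.imwrite("pics/f.png",np.hstack([cv2.resize(im[20:240,160:400],(436,400),interpolation=2),cv2.resize(a[160:240,275:355],(364,400),interpolation=2)]))
```

```text
[-0.1016  0.6435 -0.2494] [0.0275 0.0271 0.0134]
[ 0.3336  0.267  -0.7565] [-0.0085 -0.0176  0.0089] [-20.8381  20.0711  92.149    0.0014  67.7809 -20.8381] 19.85
```

View pics/f.png

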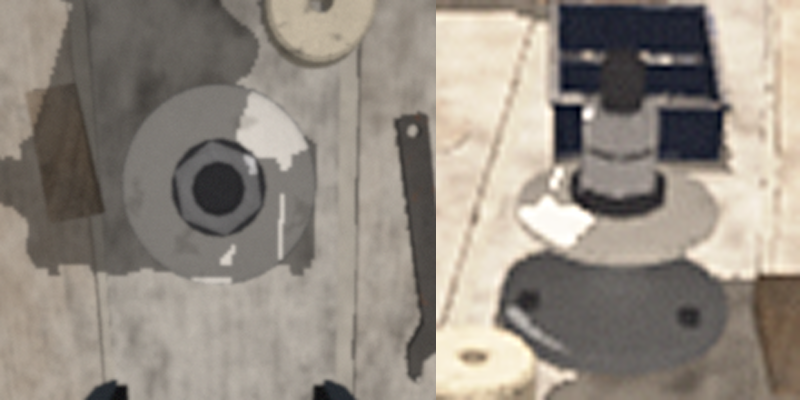

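The nut is seated and free (wrist crop (217,188)). The seam in the side crop at (620,155) has closed up, and the bystanders are where they were.

```bash
python3 -c "
from bench import ctrl
print(ctrl.sign_off())"
```

```text
the job is handed in; nothing more can be done
None
```

I ran the second nut down and tightened it to about 0.7–0.8 N m, with the torque climbing steeply as it does once the washer is flat, then let go and handed the job in at about 20 s; the first nut and the bystanders look unmoved in the last pictures, and no verdict came back.

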